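Clamp a line of resin specimen cylinders in a V-trough vise

ROBOT

A 6-joint arm with a two-finger parallel gripper is mounted at the origin on the work surface. World frame = base frame: x ahead of the robot, y to its left, z up, the work surface at z = 0. Lengths are in m, angles in rad, forces in N, time in s.
With the tool pointing down it reaches from about 0.3 to 0.95 m from the base axis. Payload 3.1 kg.
Tool frame: the origin (TCP) lies on the centre line of the jaws, within the pads' length; the fingertips stand 19 mm ahead of it and the grasp point (between the pads) is the TCP; z points along the fingers, y is the line along which they close (so a half turn about z gives the same grasp; the last joint's range is limited). The gripper opens to 85 mm and grips with 20 to 120 N. Pads are 22 mm wide; open, the fingers measure 114 mm over their backs; the gripper's body (76 mm by 85 mm) begins 54 mm behind the grasp point. The pads swing forward as they close: fully open they stand 13 mm farther back than shut.
Start: joints at [-1.288, 0.308, 1.634, -0, 1.2, -0.07], TCP at [0.216, -0.587, 0.25] pointing down, gripper open.
Joint ranges: [-3.06, 3.06], [-0.79, 1.96], [0.05, 2.63], [-1.19, 4.34], [0.05, 2.64], [-2.94, 2.94]. Speed limits (rad/s): [2.79, 2.79, 3.14, 3.14, 3.14, 3.14].

INTERFACE

Orientations are given as [roll, pitch, yaw] about the fixed x, y, z axes, in that order (R = Rz(yaw) Ry(pitch) Rx(roll)).
In Python, from bench import * gives the robot as it stands. Calls block until the motion is done:
- move_ptp(position, orientation): joint-space move of the TCP to a pose.
- movel(position, vel=0.15, rot=None): straight line of the TCP; rot=None keeps the orientation; vel is the mean speed in m/s.
- move_j(angles): joint-space move.
- ungrasp() and close(force=None): open the fingers fully, or close them until they stop; force is the grip in N (None keeps the last).
- pause(seconds).
- ik(position, orientation): joint angles nearest the present ones, or None.
- get_state(): the state.
- snapshot(name): name is "scene" or "top" or "wrist"; returns the picture (384x512x3 uint8, red, green, blue); there is no depth.
- camera_model(name): a dict with "intrinsics" (3x3 intrinsics, pixels), "extrinsics" (4x4, takes a point from camera to world coordinates). Camera axes: x right, y down, z forward; pixel columns grow to the right and rows downward; lengths in m; the calibration is good to about 2 mm. A picture is of the moment at which its call begins: read the wrist's pose just before it. camera_model takes no time and is no camera call; for the wrist camera it gives the pose at the moment of the call.
A pose or a line that the arm cannot do raises IKError and nothing moves.
- hand_in(): hands the job in; it is judged then, once.
The state is a dict: "clock": time; "joint_positions": joint angles; "dq": joint speeds; "tau": joint torques, N m; "tcp_pos": TCP position; "tool_rot": TCP orientation; "ft_force": force on the tool from outside, world axes, zero at the start; "wrist_torque": the same for the moment, N m; "gripper_width": finger opening in m; "grip_force": force on a finger pad.
Only numpy, scipy, OpenCV 4.12 (cv2) and the standard library are available. Lean on these libraries where they do the work, as an engineer would, in place of code of your own. Each camera call takes 0.05 s, during which the arm holds its last target. There are 200 camera calls.

TASK

Get the V-trough vise ready for a line scan: first lift the steel setting roller out of the trough and lay it in its own small V-cradle, then lay every resin specimen cylinder in the white tray end to end in the vise's trough, with the jaw wound back clear of them, and only then crank the jaw up so that it closes the line against the fixed stop and its sprung pad is pressed in about half way. Clamp gently: the pad must never be driven fully in. Also lay the black-and-white scale bar lengthwise on the yellow strip along the front of the vise, and leave the white bottle and the red-lidded specimen pot where they are.

Things in the scene. Friction and masses are not known exactly. Their poses are not given: they have to be found in the camera images.
- vise: blue bench vise, fixed, 385 mm long. Origin on the bench under its trough's centre line; y runs along the trough from stop (y = -150 mm) to crank (y = +175), z up, front ledge at -x. The 90 degree V spans y = -150 to 85 mm; its edges are 40 mm apart, 40 mm high; block beside it 80 mm wide, 36 high. Stop 92 mm high, jaw 98 high and wide, gear box 96 high, base plate 14 thick
- trough (a point): point on the stop's face, on the line where the axis of a seated 50 mm round lies (55.4 mm above the bench, 25 mm below the top of a seated round). Same axes as the vise: a seated cylinder's centre has x = 0, z = 0 here, and y = its distance from the stop's face
- stop: fixed stop at the -y end of the trough, blue, 28 mm thick, its face (rubber-lined) is the plane y = 0 of its own frame; origin on the bench; axes as the vise
- pad_face (a point): centre of the front face of the jaw's black rubber pad (disc of 44 mm diameter), on the trough's centre line. Its y in the vise's frame plus 150 mm is the free length between stop and pad
- jaw (a joint): jaw slide, m: 0 = face of the uncompressed pad 100 mm from the stop, grows as the jaw opens to 0.120 (220 mm). It moves only with the crank: 30 mm for a full turn
- pad (a joint): how far the sprung pad is pressed into the jaw, m: 0 = free, 0.012 = fully in, green plunger hidden (not allowed). Spring: 3 N per mm; pushing loose cylinders along the trough presses it in up to 2 mm. A good clamp is 0.0035 to 0.0105. The pad's face is 100 mm + jaw + pad from the stop
- crank (a joint): crank angle about its vertical axis, rad, 0 to 25.1 (4 turns). Anticlockwise seen from above it grows and OPENS the jaw, 4.775 mm per rad; clockwise closes it. At 0 (and each full turn) the arm points along the vise's +y. Self-locking: stays where left. About 4 N at the knob turns it, a little more as the pad is pressed
- crank_axis (a point): point on the crank's vertical axis, 140 mm above the bench, level with the middle of the knob
- knob_mid (a point): middle of the crank's upright red knob, a cylinder of 26 mm diameter and 50 mm height (from 114 to 164 mm above the bench), free to spin on the steel crank arm, 50 mm from the crank axis. The arm's upper face is 112 mm above the bench
- strip (a point): centre of the yellow strip (44 mm by 190 mm, lengthwise along the vise's y) on the ledge in front of the trough; on its surface, 14 mm above the bench. Axes as the vise
- cradle: small V-cradle (blue, aluminium V) for the setting roller, fixed to the bench, same V as the vise's but 70 mm long, along its y axis. Origin on the bench under its centre
- cradle_vee (a point): where the centre of the roller lies when seated in the cradle: over the cradle's middle, 55.4 mm above the bench; axes as the cradle
- gauge: setting roller, steel-coloured cylinder of 50 mm diameter and 90 mm length, about 300 g, at first lying in the vise's trough near the stop. Origin at its centre, axis along its y
- core1: amber resin specimen cylinder, 50 mm diameter, 60 mm long, about 130 g, lying in the fixed white tray (140 x 360 mm, blue floor 3 mm above the bench, rim 17 mm high and 6 mm thick). Rolls easily. Origin at its centre, axis along its y. May be absent
- core2: green resin specimen cylinder, otherwise as core1. May be absent
- core3: ivory resin specimen cylinder, otherwise as core1. May be absent
- scale_bar: scale bar with black and white blocks, 24 mm x 150 mm x 24 mm high, 120 g, lying on the bench. Origin at its centre, length along its y
- bottle: white dropper bottle, 56 mm diameter, 140 mm high; origin under its centre; not to be moved
- specimen_pot: clear pot with a red lid, 52 mm diameter, 69 mm high; origin under its centre; not to be moved

How it is judged:
On the way, in this order (a step that is already met when the one before it is completed fails the run):
1. the setting roller lies seated in its V-cradle (x of gauge in the frame of cradle_vee between -0.004 and 0.004 m and z of gauge in the frame of cradle_vee between -0.004 and 0.004 m and y of gauge in the frame of cradle_vee between -0.025 and 0.025 m and angle between the y axis of gauge and the y axis of cradle, either way round below 0.06 rad), for 0.2 s.
2. all the specimen cylinders lie seated in the vise's V-trough, the pad not pressed (x of core1 in the frame of trough between -0.004 and 0.004 m and z of core1 in the frame of trough between -0.004 and 0.004 m and y of core1 in the frame of trough between 0.02 and 0.205 m and angle between the y axis of each of core1, core2, core3 and the y axis of vise, either way round below 0.06 rad and x of core2 in the frame of trough between -0.004 and 0.004 m and z of core2 in the frame of trough between -0.004 and 0.004 m and y of core2 in the frame of trough between 0.02 and 0.205 m and x of core3 in the frame of trough between -0.004 and 0.004 m and z of core3 in the frame of trough between -0.004 and 0.004 m and y of core3 in the frame of trough between 0.02 and 0.205 m and value of joint pad below 0.001 m), for 0.2 s.
3. the jaw clamps the line against the stop, the pad pressed in 3.5 to 10.5 mm (x of core1 in the frame of trough between -0.004 and 0.004 m and z of core1 in the frame of trough between -0.004 and 0.004 m and y of core1 in the frame of trough between 0.02 and 0.205 m and angle between the y axis of each of core1, core2, core3 and the y axis of vise, either way round below 0.06 rad and x of core2 in the frame of trough between -0.004 and 0.004 m and z of core2 in the frame of trough between -0.004 and 0.004 m and y of core2 in the frame of trough between 0.02 and 0.205 m and x of core3 in the frame of trough between -0.004 and 0.004 m and z of core3 in the frame of trough between -0.004 and 0.004 m and y of core3 in the frame of trough between 0.02 and 0.205 m and value of joint pad between 0.0035 and 0.0105 m and (contact force between stop and core1 above 1 N or contact force between stop and core2 above 1 N or contact force between stop and core3 above 1 N)), for 0.2 s.
At the end, for the whole second after the job is handed in: Every cylinder present seated in the trough (4 mm, 0.06 rad), one pressed on the stop, pad in 3.5 to 10.5 mm; roller seated in its cradle (4 mm; 25 mm lengthwise; 0.06 rad); scale bar flat on the yellow strip (14 mm across, 30 mm along, 0.15 rad); all at rest (all of step 1 and all of step 3 and x of scale_bar in the frame of strip between -0.014 and 0.014 m and y of scale_bar in the frame of strip between -0.03 and 0.03 m and z of scale_bar in the frame of strip between 0.008 and 0.016 m and angle between the y axis of scale_bar and the y axis of vise, either way round below 0.15 rad and linear speed of each of core1, core2, core3, gauge, scale_bar below 0.02 m/s); the robot touches nothing.
It fails at once if the pad is driven fully in (beyond 11.5 mm) (value of joint pad above 0.0115 m).
It fails at once if the bottle or the specimen pot is moved by more than 30 mm (distance of any of bottle, specimen_pot from where it was at the start of the episode above 0.03 m).
Of core1, core2, core3 only 2 to 3 are there at a start; the rules pass over those that are not, and their reading is None.
At some moment in a run one of core1, core2, core3, gauge, scale_bar may be knocked a few centimetres aside while the robot is not near it.
Once in a run the grip may slacken for a moment while it holds something.
It also fails if it takes over 210 s, if anything falls off the work surface, if the arm or the gripper's body presses on something with over 40 N, if the wrist force passes 120 N, or if a joint passes its speed limit or range.

## Working session

There is one attempt and no reset: what is moved stays moved. The work goes in short steps, each a Python script; the robot and the scene stay as the last script left them, time stands still between calls to the robot, and variables do not carry over. Pictures are saved under pics/ and viewed, at most 21 in all, crops included, and the job is handed in when it is done.

```bash
mkdir -p pics; ls
python3 - <<'E'
from bench import *
import cv2
for n in("top","scene"):
    im=snapshot(n); cv2.imwrite(f"pics/{n}0.png",im[...,::-1])
    c=camera_model(n); print(n,c["intrinsics"],c["extrinsics"])
print(get_state())
E
```

```text
pics
top [[465.07610237   0.         257.12636865]
 [  0.         465.07610237 197.74915336]
 [  0.           0.           1.        ]] [[ 0.00491024 -0.99749269  0.07059908  0.43125891]
 [-0.9999863  -0.00477005  0.00215417  0.01019665]
 [-0.00181201 -0.07060869 -0.99750245  1.26681632]
 [ 0.          0.          0.          1.        ]]
scene [[366.3832661    0.         258.32946823]
 [  0.         366.3832661  197.24707332]
 [  0.           0.           1.        ]] [[-0.04070067  0.82546522 -0.56298368  1.15131195]
 [ 0.99915442  0.03690768 -0.0181182   0.01288234]
 [ 0.00582248 -0.56324506 -0.82626939  1.01045459]
 [ 0.          0.          0.          1.        ]]
{'clock': 0.1, 'joint_positions': array([-1.28771377e+00,  3.08893831e-01,  1.63508113e+00,  6.24979183e-06,
        1.19971400e+00, -6.97175870e-02]), 'dq': array([-0.00154895, -0.00040878, -0.00363814, -0.00023133,  0.00079632,
        0.00031831]), 'tau': array([-9.67734923e-04, -4.16408443e+01, -2.77644503e+01, -1.08586007e-04,
        4.01765094e-03, -1.43606567e-06]), 'tcp_pos': array([ 0.21571864, -0.58582607,  0.24916648]), 'tool_rot': array([-3.13950185e+00, -1.51836077e-04,  3.52797711e-01]), 'ft_force': array([ 0.00660299, -0.44577975, -0.42956835]), 'wrist_torque': array([-0.0113539 , -0.03015176,  0.01713395]), 'grip_force': 0.0, 'gripper_width': 0.08546782747150938}
```

View pics/top0.png

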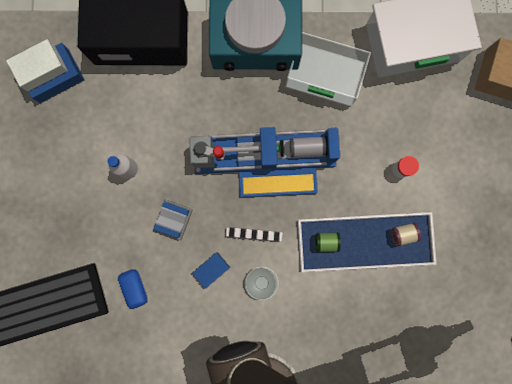

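View pics/scene0.png

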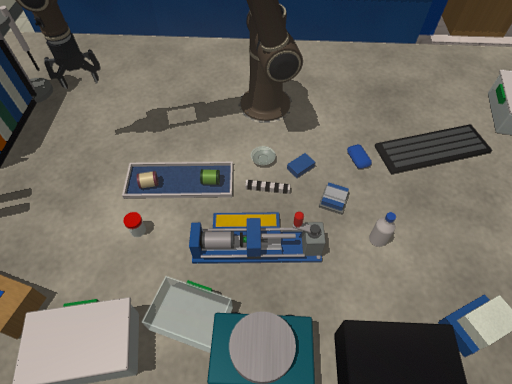

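```bash
cat > h.py <<'E'
from bench import *
import cv2, numpy as np
from scipy.spatial.transform import Rotation as R
def cast(uv,z,c):
    """pixels -> world points on plane z"""
    K,T=np.array(c["intrinsics"]),np.array(c["extrinsics"])
    uv=np.atleast_2d(uv).astype(float)
    d=(T[:3,:3]@np.linalg.inv(K)@np.c_[uv,np.ones(len(uv))].T).T
    return T[:3,3]+d*((z-T[2,3])/d[:,2])[:,None]
def proj(p,c):
    T=np.linalg.inv(c["extrinsics"]); q=c["intrinsics"]@(T[:3,:3]@np.asarray(p,float)+T[:3,3]); return q[:2]/q[2]
def blobs(im,lo,hi,amin=30):
    m=cv2.inRange(cv2.cvtColor(im,cv2.COLOR_RGB2HSV),np.array(lo),np.array(hi))
    return sorted([k for k in cv2.findContours(m,cv2.RETR_EXTERNAL,cv2.CHAIN_APPROX_NONE)[0] if cv2.contourArea(k)>amin],key=cv2.contourArea,reverse=True)
def rect(k,z,c):
    """contour -> world centre, size(long,short), yaw of the long axis (mod pi), on plane z"""
    P=cast(k[:,0,:],z,c)[:,:2]; (x,y),(a,b),t=cv2.minAreaRect((P*1000).astype(np.float32))
    if a<b: a,b,t=b,a,t+90
    return np.array([x,y])/1000,(a/1000,b/1000),(np.radians(t)%np.pi)
def shot(n,name):
    c=camera_model(n); im=snapshot(n); cv2.imwrite(f"pics/{name}.png",im[...,::-1]); return im,c
E
python3 - <<'E'
from h import *
im=cv2.imread("pics/top0.png")[...,::-1].copy(); c=camera_model("top")
def show(n,lo,hi,z,amin=20,k=4):
    for b in blobs(im,lo,hi,amin)[:k]:
        p,s,t=rect(b,z,c); print(n,b[:,0].mean(0).round(),p.round(4),np.round(s,4),round(t,3),cv2.contourArea(b))
show("yellow",(18,140,120),(32,255,255),.014)
show("red",(0,150,90),(6,255,255),.164); 
show("green",(38,100,40),(70,255,255),.053)
show("ivory",(10,25,150),(28,140,255),.053)
show("blue",(105,130,50),(120,255,255),.03,k=8)
cv2.imwrite("pics/crop.png",cv2.resize(im[100:260,150:350,::-1],None,fx=4,fy=3.75,interpolation=cv2.INTER_CUBIC))
E
```

```text
yellow [278. 184.] [ 0.5587 -0.0432] [0.1876 0.0426] 1.628 993.5
red [408. 166.] [ 0.5878 -0.3475] [0.0465 0.0436] 2.037 279.0
red [218. 151.] [0.6199 0.108 ] [0.0227 0.0225] 0.473 67.5
green [432.  62.] [ 0.8841 -0.4523] [0.0932 0.0176] 1.776 184.0
green [329. 247.] [ 0.3912 -0.1706] [0.0598 0.0181] 1.576 127.0
green [328. 237.] [ 0.4177 -0.1716] [0.0574 0.0169] 1.621 111.5
green [320.  91.] [ 0.8011 -0.1544] [0.0672 0.0138] 1.278 103.5
ivory [415. 155.] [ 0.6305 -0.4102] [0.4524 0.4091] 1.114 12448.5
ivory [269. 301.] [ 0.2919 -0.0442] [0.7648 0.266 ] 1.98 12252.5
ivory [137. 134.] [0.6936 0.3346] [0.3143 0.2445] 0.016 5148.0
ivory [503.  62.] [ 0.8831 -0.6337] [0.1067 0.0585] 3.108 475.0
blue [264. 158.] [ 0.6155 -0.0122] [0.3838 0.1837] 1.576 5499.5
blue [59. 76.] [0.856  0.5795] [0.1473 0.1202] 2.075 969.0
blue [132. 289.] [0.2772 0.3404] [0.0963 0.0557] 0.367 706.0
blue [211. 270.] [0.3275 0.1348] [0.0843 0.0529] 2.282 605.5
blue [166. 231.] [0.4295 0.2528] [0.0699 0.0133] 1.23 107.0
blue [175. 208.] [0.49   0.2307] [0.0692 0.0136] 1.234 106.0
blue [113. 161.] [0.6144 0.4   ] [0.0271 0.0243] 1.575 73.5
```

View pics/crop.png

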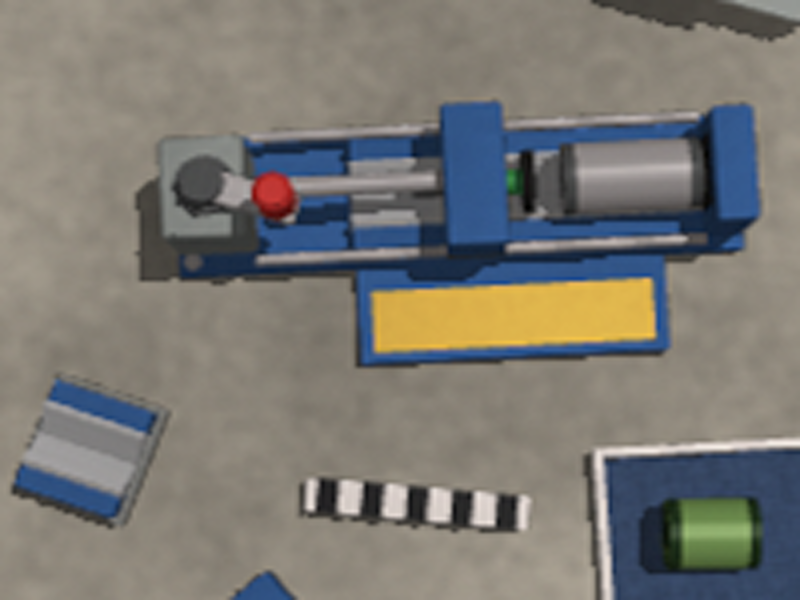

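Run:
```python
from h import *
print(ik([.6,-.03,.42],[np.pi,0,np.pi/2+.057]),ik([.6,-.03,.42],[np.pi,0,-np.pi/2+.057]))
move_ptp([.56,-.05,.42],[np.pi,0,np.pi/2+.057])
im,c=shot("wrist","w1"); print(c); print(get_state()["joint_positions"])
```

```text
[-0.12243137  0.1590859   1.47899555  0.          1.50351121 -0.17943137] None
{'intrinsics': array([[313.26871825,   0.        , 257.08828197],
       [  0.        , 313.26871825, 189.67702945],
       [  0.        ,   0.        ,   1.        ]]), 'extrinsics': array([[ 9.98462492e-01,  5.35218313e-02,  1.44244953e-02,
         5.54632819e-01],
       [ 5.54266566e-02, -9.60535787e-01, -2.72578224e-01,
         1.74567963e-02],
       [-7.33641742e-04,  2.72958634e-01, -9.62025491e-01,
         5.44333941e-01],
       [ 0.00000000e+00,  0.00000000e+00,  0.00000000e+00,
         1.00000000e+00]])}
[-1.67987051e-01  8.01621554e-02  1.56744468e+00 -3.09660458e-04
  1.49468861e+00 -2.23469931e-01]
```

View pics/w1.png

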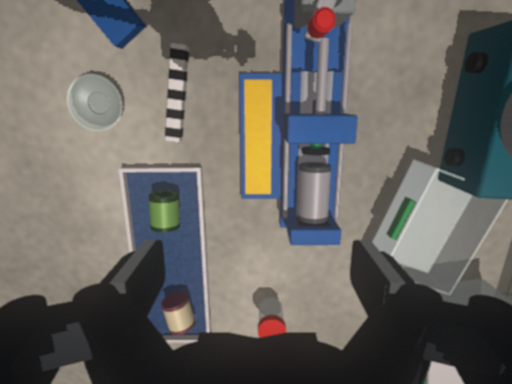

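Run:
```python
from h import *
im=cv2.imread("pics/w1.png")[...,::-1].copy()
import pickle
c=dict(intrinsics=np.array([[313.26871825,0,257.08828197],[0,313.26871825,189.67702945],[0,0,1]]),extrinsics=np.array([[ 9.98462492e-01,5.35218313e-02,1.44244953e-02,5.54632819e-01],[5.54266566e-02,-9.60535787e-01,-2.72578224e-01,1.74567963e-02],[-7.33641742e-04,2.72958634e-01,-9.62025491e-01,5.44333941e-01],[0,0,0,1]]))
pickle.dump(c,open("w1.pkl","wb"))
for n,lo,hi,z in(("yellow",(18,140,120),(32,255,255),.014),("red",(0,150,90),(6,255,255),.164),("blue",(105,130,120),(120,255,255),.092)):
    for b in blobs(im,lo,hi,30)[:5]: 
        p,s,t=rect(b,z,c); print(n,b[:,0].mean(0).round(),p.round(4),np.round(s,4),round(t,3),b[:,0].min(0),b[:,0].max(0))
cv2.imwrite("pics/w1c.png",cv2.resize(im[0:250,225:365,::-1],None,fx=2.4,fy=2.4,interpolation=cv2.INTER_CUBIC))
# brightness-run prints along chosen rows
g=cv2.cvtColor(im,cv2.COLOR_RGB2HSV)
for r in (180,190,200): print(r,g[r,285:345,1].tolist())
for u in (305,315): print(u,[tuple(x) for x in im[205:250,u].tolist()])
```

```text
yellow [258. 136.] [ 0.5585 -0.0438] [0.187  0.0421] 1.633 [245  80] [270 192]
red [321.  22.] [0.6192 0.1048] [0.031  0.0231] 0.751 [311   8] [335  36]
red [271. 328.] [ 0.5909 -0.2938] [0.039  0.0303] 0.292 [259 318] [285 337]
blue [317. 158.] [ 0.651  -0.0712] [0.1465 0.0955] 1.626 [288 116] [355 214]
blue [262. 129.] [ 0.562  -0.0346] [0.1749 0.0564] 1.627 [240  74] [281 197]
blue [315. 236.] [ 0.6561 -0.1819] [0.0754 0.0221] 0.056 [291 230] [339 243]
blue [112.  26.] [0.3608 0.1067] [0.0438 0.0365] 2.316 [91 16] [134  44]
blue [299.  48.] [0.6058 0.0876] [0.049  0.0168] 1.617 [292  28] [305  68]
180 [17, 16, 12, 53, 123, 145, 143, 143, 141, 135, 112, 81, 44, 15, 11, 16, 15, 16, 15, 15, 14, 14, 15, 13, 14, 12, 12, 13, 13, 14, 14, 13, 13, 13, 13, 14, 13, 13, 13, 12, 12, 14, 12, 11, 18, 76, 133, 149, 150, 144, 120, 44, 12, 14, 15, 16, 26, 32, 35, 35]
190 [19, 16, 11, 82, 136, 145, 142, 140, 135, 113, 86, 66, 27, 9, 14, 15, 14, 16, 15, 16, 12, 13, 13, 14, 12, 12, 15, 15, 15, 13, 12, 13, 13, 14, 13, 13, 13, 13, 13, 13, 14, 14, 14, 10, 48, 114, 146, 150, 149, 128, 62, 11, 15, 13, 15, 
[... 1005 characters left out ...]
), (199, 189, 188), (198, 189, 188), (199, 189, 188), (199, 190, 189), (199, 190, 188), (199, 190, 188), (198, 189, 187), (198, 189, 187), (198, 188, 186), (198, 189, 187), (200, 190, 188), (196, 187, 185), (176, 168, 167), (133, 128, 127), (102, 100, 100), (95, 94, 94), (92, 91, 91), (80, 78, 78), (60, 58, 59), (50, 49, 55), (49, 54, 68), (49, 57, 74), (49, 59, 80), (53, 69, 99), (60, 85, 127), (64, 96, 147), (66, 100, 155), (67, 101, 155), (67, 100, 154), (67, 100, 155), (67, 100, 155), (67, 99, 155), (67, 101, 155), (66, 99, 154), (67, 99, 154), (66, 99, 153), (65, 98, 152), (66, 97, 150), (86, 105, 145), (127, 129, 140), (154, 147, 139), (163, 154, 140), (162, 153, 140), (162, 152, 139)]
```

View pics/w1c.png

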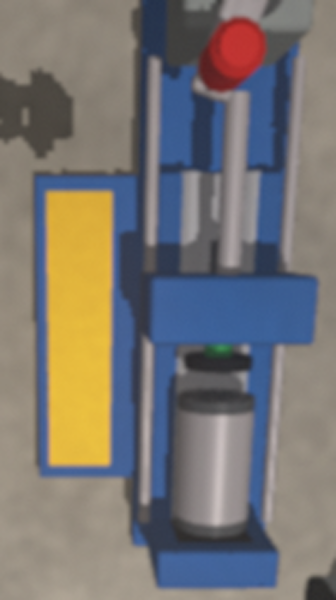

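Run:
```python
from h import *
import pickle
c=pickle.load(open("w1.pkl","rb")); ct=camera_model("top")
print("roller axis w",cast([[313.9,180],[312.9,190],[312.3,200]],.0554,c)[:,:2].round(4))
print("stop outer/inner w",cast([[305,244.3],[315,244.3],[315,229.3]],.092,c)[:,:2].round(4))
im=cv2.imread("pics/top0.png")[...,::-1].copy(); hsv=cv2.cvtColor(im,cv2.COLOR_RGB2HSV)
# top view: saturation columns across roller, rows across stop
for u in (300,308,315): print(u,hsv[130:170,u,1].tolist())
for v in (140,148,155): print(v,hsv[v,275:345,1].tolist(), hsv[v,275:345,2].tolist())
```

```text
roller axis w [[ 0.6523 -0.0998]
 [ 0.6524 -0.1166]
 [ 0.6532 -0.1336]]
stop outer/inner w [[ 0.6419 -0.196 ]
 [ 0.6577 -0.1951]
 [ 0.655  -0.1697]]
300 [25, 14, 16, 23, 157, 166, 166, 115, 7, 17, 13, 13, 14, 12, 11, 11, 12, 11, 10, 11, 12, 12, 11, 14, 12, 11, 17, 50, 132, 163, 162, 164, 173, 46, 14, 17, 33, 162, 161, 162]
308 [24, 13, 19, 79, 163, 166, 169, 65, 8, 13, 11, 11, 10, 12, 13, 11, 11, 13, 12, 13, 10, 12, 13, 14, 11, 16, 12, 90, 167, 163, 162, 165, 161, 12, 17, 9, 103, 177, 161, 162]
315 [15, 14, 16, 146, 163, 166, 152, 11, 17, 13, 14, 14, 12, 13, 11, 13, 11, 12, 11, 12, 12, 13, 14, 12, 14, 13, 46, 127, 166, 163, 164, 167, 102, 14, 15, 16, 151, 170, 148, 148]
140 [167, 151, 131, 133, 138, 155, 127, 87, 83, 76, 51, 52, 50, 51, 51, 24, 0, 0, 10, 11, 13, 11, 11, 11, 11, 13, 14, 14, 13, 13, 11, 14, 13, 11, 11, 13, 13, 11, 13, 14, 14, 13, 13, 11, 11, 12, 11, 10, 4, 4, 5, 64, 139, 164, 164, 163, 160, 162, 162, 163, 160, 161, 167, 130, 4, 38, 36, 33, 33, 35] [133, 123, 138, 140, 122, 69, 52, 56, 104, 147, 146, 146, 147, 150, 124, 53, 64, 63, 101, 142, 140, 139, 139, 139, 140, 140
[... 719 characters left out ...]
 138, 121, 76, 66, 60, 31, 19, 61, 115, 146, 143, 142, 142, 143, 143, 144, 145, 147, 140, 154, 149, 149, 148, 149]
155 [164, 150, 24, 9, 3, 4, 64, 36, 10, 4, 2, 3, 3, 3, 6, 7, 5, 6, 5, 10, 13, 11, 14, 11, 11, 11, 14, 15, 15, 12, 12, 16, 19, 16, 13, 16, 19, 17, 17, 20, 13, 17, 19, 16, 16, 10, 13, 16, 13, 13, 17, 121, 164, 164, 162, 162, 161, 162, 160, 161, 160, 161, 162, 167, 126, 10, 37, 35, 34, 34] [143, 121, 74, 87, 87, 68, 8, 7, 51, 114, 129, 82, 84, 85, 83, 71, 51, 44, 49, 73, 95, 92, 91, 90, 89, 89, 88, 87, 86, 84, 82, 82, 82, 80, 79, 79, 80, 76, 77, 76, 76, 76, 79, 78, 78, 78, 77, 64, 58, 59, 46, 21, 45, 53, 88, 132, 144, 143, 143, 144, 143, 144, 145, 148, 136, 123, 157, 152, 150, 152]
```

Run:
```python
from h import *
c=camera_model("top")
print(cast([[300,147.4],[308,146.8],[315,146.4]],.0554,c)[:,:2].round(4))
print("stop inner outer",cast([[328.9,148],[339.2,148]],.092,c)[:,:2].round(4))
print("roller ends", cast([[291,148],[326,148]],.0554,c)[:,:2].round(4))
b=[x for x in blobs(cv2.imread("pics/top0.png")[...,::-1].copy(),(105,130,50),(120,255,255),20) if cv2.contourArea(x)<112]
for k in b[:4]: print(k[:,0].mean(0),rect(k,.04,c))
im=cv2.imread("pics/top0.png"); g=cv2.cvtColor(im,cv2.COLOR_BGR2HSV)
# scale bar: low-sat very bright/dark region
roi=np.zeros(im.shape[:2],np.uint8); roi[222:248,220:290]=1
m=(((g[...,2]>190)|(g[...,2]<60))&(roi>0)).astype(np.uint8); m=cv2.morphologyEx(m,cv2.MORPH_CLOSE,np.ones((5,5)))
k=max(cv2.findContours(m,0,1)[0],key=cv2.contourArea); print("bar",rect(k,.024,c))
# cores in tray: not blue
for n,(u0,u1,v0,v1) in dict(green=(308,350,228,258),ivory=(385,425,220,255)).items():
    roi=np.zeros(im.shape[:2],np.uint8); roi[v0:v1,u0:u1]=1
    m=((((g[...,0]<95)&(g[...,2]>75)))&(roi>0)).astype(np.uint8)
    k=max(cv2.findContours(m,0,1)[0],key=cv2.contourArea); print(n,k[:,0].min(0),k[:,0].max(0),rect(k,.035,c))
```

```text
[[ 0.6503 -0.0993]
 [ 0.652  -0.1204]
 [ 0.6532 -0.1388]]
stop inner outer [[ 0.6425 -0.1697]
 [ 0.6426 -0.196 ]]
roller ends [[ 0.6486 -0.0757]
 [ 0.6491 -0.1677]]
[166.5        230.89285714] (array([0.42953586, 0.25085873]), (0.0693193359375, 0.013181780815124512), np.float64(1.2295910626695086))
[175.03703704 208.05555556] (array([0.48949106, 0.22895828]), (0.06865744018554687, 0.013462069511413575), np.float64(1.233957448434748))
[112.81481481 161.2962963 ] (array([0.6129494 , 0.39682318]), (0.026861446380615234, 0.024139339447021485), np.float64(1.5754537253270653))
bar (array([0.42256894, 0.02026636]), (0.14722305297851562, 0.023094560623168944), np.float64(1.4854099227667215))
green [318 233] [340 250] (array([ 0.4037193 , -0.17724274]), (0.05808317565917969, 0.044644798278808594), np.float64(1.5757156144509095))
ivory [396 224] [417 244] (array([ 0.42573764, -0.3843454 ]), (0.05101848983764649, 0.04890130233764649), np.float64(1.8191198032278657))
```

Run:
```python
from h import *
import pickle
c=pickle.load(open("w1.pkl","rb")); ct=camera_model("top"); s=.058; O=np.array([.6461,-.0178])
def v(p): d=p[:,:2]-O; return np.c_[d@[np.cos(s),np.sin(s)],d@[-np.sin(s),np.cos(s)]].round(4)
for z in(.02,.03,.04,.05,.06,.07,.08): print(z,"front w",v(cast([[286.7,170]],z,c)),"t",v(cast([[315,164]],z,ct)),"rear w",v(cast([[340.4,166.7]],z,c)),"t",v(cast([[315,131]],z,ct)))
for z in (.164,): print("knob top?",v(cast([[324,19]],z,c)),v(cast([[218.2,147.5]],z,ct)))
im=cv2.imread("pics/top0.png"); cv2.imwrite("pics/k.png",cv2.resize(im[125:180,180:260],None,fx=10,fy=10,interpolation=cv2.INTER_CUBIC))
```

```text
0.02 front w [[-0.0393 -0.0734]] t [[-0.0417 -0.123 ]] rear w [[ 0.052  -0.0679]] t [[ 0.0484 -0.1285]]
0.03 front w [[-0.0403 -0.0713]] t [[-0.043  -0.1217]] rear w [[ 0.0493 -0.0658]] t [[ 0.0463 -0.1272]]
0.04 front w [[-0.0412 -0.0691]] t [[-0.0444 -0.1203]] rear w [[ 0.0466 -0.0638]] t [[ 0.0442 -0.1258]]
0.05 front w [[-0.0422 -0.0669]] t [[-0.0458 -0.119 ]] rear w [[ 0.0439 -0.0617]] t [[ 0.0421 -0.1245]]
0.06 front w [[-0.0431 -0.0647]] t [[-0.0472 -0.1177]] rear w [[ 0.0413 -0.0596]] t [[ 0.04   -0.1231]]
0.07 front w [[-0.0441 -0.0626]] t [[-0.0485 -0.1164]] rear w [[ 0.0386 -0.0576]] t [[ 0.038  -0.1218]]
0.08 front w [[-0.045  -0.0604]] t [[-0.0499 -0.1151]] rear w [[ 0.0359 -0.0555]] t [[ 0.0359 -0.1204]]
knob top? [[-0.0162  0.1263]] [[-0.0093  0.125 ]]
```

View pics/k.png

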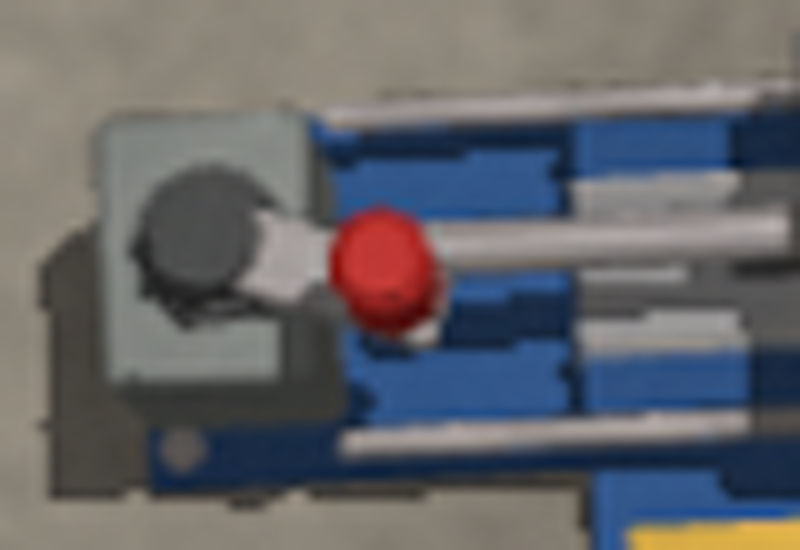

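```bash
cat >> h.py <<'E'
S=.058; O=np.array([.6461,-.0178])
def V(x,y,z): return [O[0]+np.cos(S)*x-np.sin(S)*y, O[1]+np.sin(S)*x+np.cos(S)*y, z]
YV=np.pi/2+S
def st(tag=""):
    s=get_state(); print(tag,"t",round(s["clock"],2),"tcp",s["tcp_pos"].round(4),"F",s["ft_force"].round(1),"w",round(s["gripper_width"],4),"g",round(s["grip_force"],1)); return s
E
python3 - <<'E'
from h import *
move_ptp(V(0,-.104,.2),[np.pi,0,YV]); st()
movel(V(0,-.104,.10)); st()
for z in(.085,.078,.072,.067):
    movel(V(0,-.104,z),vel=.06); s=st(z)
    if abs(s["ft_force"][2])>6: break
im,c=shot("wrist","w2")
E
```

```text
t 3.48 tcp [ 0.6531 -0.1218  0.2017] F [ 0.5  0.1 -0.4] w 0.0854 g 0.0
 t 4.3 tcp [ 0.6532 -0.1218  0.1014] F [-0.1 -0.1  0.2] w 0.0855 g 0.0
0.085 t 4.7 tcp [ 0.6516 -0.1215  0.0844] F [-0.2 -0.1 -0.1] w 0.085 g 0.0
0.078 t 4.97 tcp [ 0.6516 -0.1215  0.0773] F [-0.8 -0.6  0. ] w 0.0856 g 0.0
0.072 t 5.22 tcp [ 0.6516 -0.1215  0.0713] F [ 0.3  0.  -0. ] w 0.0855 g 0.0
0.067 t 5.47 tcp [ 0.6517 -0.1215  0.0665] F [-0.2  0.3 -0.5] w 0.0856 g 0.0
```

View pics/w2.png

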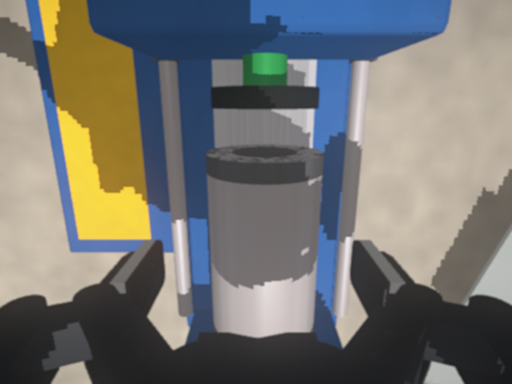

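Run:
```python
from h import *
close(60); st("closed")
movel(V(0,-.104,.10),vel=.08); st()
movel(V(0,-.104,.22),vel=.25); s=st()
if s["gripper_width"]>.045:
    C=[.4595,.2399]; yc=1.232
    move_ptp([*C,.22],[np.pi,0,yc]); st("over cradle")
    movel([*C,.11],vel=.15); st(); im,c=shot("wrist","w3")
```

```text
closed t 5.95 tcp [ 0.6545 -0.1217  0.0686] F [3.2 1.1 2.5] w 0.0482 g 62.6
 t 6.52 tcp [ 0.6518 -0.1217  0.1002] F [-1.1 -0.3 -3.2] w 0.0479 g 62.1
 t 7.15 tcp [ 0.651  -0.1214  0.2185] F [-0.7 -0.2 -3.2] w 0.0482 g 62.3
over cradle t 8.67 tcp [0.4601 0.2394 0.2197] F [-1.3  0.1 -3.5] w 0.0476 g 62.3
 t 9.55 tcp [0.4606 0.2401 0.1108] F [-0.6 -0.1 -2.9] w 0.0479 g 62.3
```

View pics/w3.png

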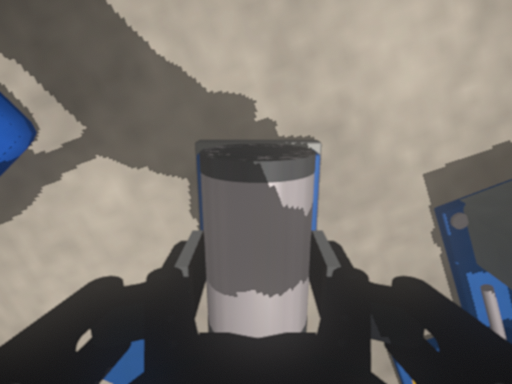

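```bash
cat >> h.py <<'E'
def lower(x,y,zs,fz=3.0,vel=.05):
    f0=get_state()["ft_force"][2]
    for z in zs:
        movel([x,y,z],vel=vel); s=st(round(z,4))
        if s["ft_force"][2]-f0>fz: break
E
python3 - <<'E'
from h import *
C=[.4595,.2399]
lower(*C,[.085,.075,.071,.069,.0675,.066,.0645])
ungrasp(); st("open"); movel([*C,.10],vel=.08); movel([*C,.24],vel=.25); st()
a=V(-.016,.126,.24); move_ptp(a,[np.pi,0,YV]); 
im,ct=shot("top","t2"); im,c=shot("wrist","w4"); st()
for b in blobs(im,(0,150,90),(6,255,255),60)[:3]: print(b[:,0].min(0),b[:,0].max(0))
import pickle; pickle.dump(c,open("w4.pkl","wb"))
a=cv2.imread("pics/t2.png"); b=cv2.imread("pics/w4.png")
cv2.imwrite("pics/tw.png",np.hstack([cv2.resize(a[100:270,140:260],(282,400)),cv2.resize(b,(512,384))[:,:][:400] if 0 else cv2.copyMakeBorder(b,0,16,0,0,0)]))
E
```

```text
0.085 t 10.25 tcp [0.4594 0.2399 0.0847] F [-0.3 -0.4 -3. ] w 0.0478 g 62.3
0.075 t 10.6 tcp [0.459  0.2397 0.0745] F [ 0.5  0.2 -2.9] w 0.0473 g 62.3
0.071 t 10.85 tcp [0.4593 0.2398 0.0707] F [-0.9  0.1 -2.4] w 0.0477 g 62.3
0.069 t 11.1 tcp [0.4603 0.2401 0.0693] F [ 2. -0. -3.] w 0.0476 g 62.3
0.0675 t 11.35 tcp [0.4611 0.2401 0.0685] F [ 2.4 -2.3  4.1] w 0.048 g 63.1
open t 11.82 tcp [0.4591 0.2399 0.0672] F [-0.1  0.2 -0.6] w 0.0852 g 0.0
 t 13.08 tcp [0.4585 0.2394 0.2386] F [ 0.2  0.1 -0.7] w 0.0856 g 0.0
 t 14.03 tcp [0.6213 0.1083 0.2389] F [-0.4  0.1  0.6] w 0.0857 g 0.0
[245 188] [279 222]
```

View pics/tw.png

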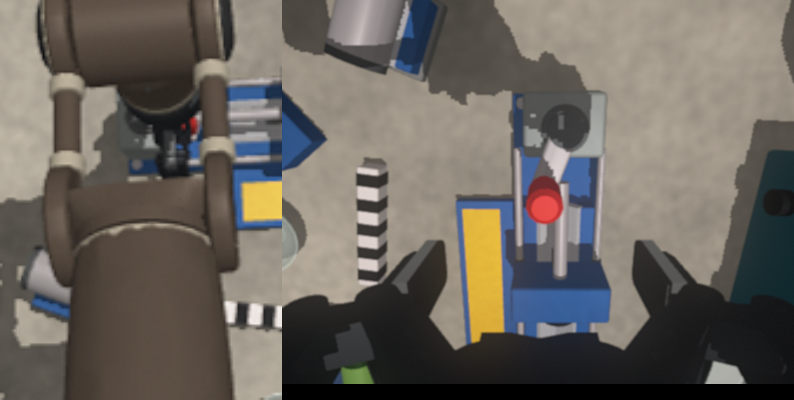

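Run:
```python
from h import *
import pickle
c=pickle.load(open("w4.pkl","rb"))
def v(p): d=p[:,:2]-O; return np.c_[d@[np.cos(S),np.sin(S)],d@[-np.sin(S),np.cos(S)]].round(4)
print(v(cast([[262.5,205.5]],.164,c)),[v(cast([[281.5,126]],z,c)) for z in(.115,.125,.135)])
im=cv2.imread("pics/w4.png")[...,::-1].copy(); h=cv2.cvtColor(im,cv2.COLOR_RGB2HSV)
m=((h[...,1]>150)&(h[...,0]<6)&(h[...,2]>190)).astype(np.uint8)
k=max(cv2.findContours(m,0,1)[0],key=cv2.contourArea); print(cv2.minEnclosingCircle(k))
```

```text
[[-0.0158  0.1281]] [array([[-0.0006,  0.1768]]), array([[-0.0013,  0.1775]]), array([[-0.0021,  0.1783]])]
((263.9333190917969, 208.5), 15.141264915466309)
```

```bash
cat >> h.py <<'E'
AX=(0,.175); RK=.05
def kpos(phi,z=.146): return V(AX[0]-RK*np.sin(phi),AX[1]+RK*np.cos(phi),z)
def crank(a,b,step=.3,vel=.12,every=4):
    n=max(1,int(np.ceil(abs(b-a)/step)))
    for i,p in enumerate(np.linspace(a,b,n+1)[1:]):
        movel(kpos(p),vel=vel)
        if i%every==every-1 or i==n-1:
            s=st(f"phi {p:.3f}")
            if np.linalg.norm(s["ft_force"])>35 or s["gripper_width"]<.015: print("STOP"); return p
    return b
E
python3 - <<'E'
from h import *
a=2.826
movel(kpos(a,.19),vel=.15); movel(kpos(a,.146),vel=.08); st("at knob")
close(40); st("closed")
crank(a,a+1.2,every=1)
E
```

```text
at knob t 15.22 tcp [0.6232 0.1085 0.1457] F [ 0.1 -0.   0.5] w 0.0853 g 0.0
closed t 15.79 tcp [0.6237 0.1086 0.1466] F [ 0.3 -0.1  2.9] w 0.025 g 39.2
phi 3.126 t 16.07 tcp [0.6387 0.1064 0.1466] F [ 0.1 -2.2  4. ] w 0.0252 g 40.3
phi 3.426 t 16.34 tcp [0.6537 0.1088 0.1466] F [ 1.1 -5.6  4.4] w 0.0251 g 40.3
phi 3.726 t 16.62 tcp [0.6675 0.1157 0.1466] F [ 2.3 -5.5  2.5] w 0.0247 g 40.2
phi 4.026 t 16.89 tcp [0.6787 0.1267 0.1467] F [ 5.2 -4.9  1.9] w 0.0253 g 40.1
```

Run:
```python
from h import *
p=crank(4.026,12.2,every=5,vel=.15)
print(p)
ungrasp(); movel(kpos(p,.26),vel=.25); st()
# look at tray from above
move_ptp([.40,-.25,.36],[np.pi,0,YV]); im,c=shot("wrist","w5"); st()
import pickle; pickle.dump(c,open("w5.pkl","wb")); shot("top","t3")
b=cv2.imread("pics/w5.png"); a=cv2.imread("pics/t3.png")
cv2.imwrite("pics/tw2.png",np.hstack([cv2.resize(a[100:270,180:330],(282,320)),cv2.resize(b,(427,320))]))
```

```text
phi 5.486 t 18.14 tcp [0.6698 0.1953 0.1466] F [2.6 4.9 3.7] w 0.0252 g 40.4
phi 6.945 t 19.39 tcp [0.6034 0.192  0.1465] F [ 1.9 -4.2  5.8] w 0.0249 g 41.1
phi 8.405 t 20.64 tcp [0.5971 0.1283 0.1466] F [5.9 2.  2.3] w 0.0251 g 40.9
phi 9.865 t 21.89 tcp [0.6598 0.1111 0.1465] F [ 1.6 -3.5  7.8] w 0.0248 g 41.6
phi 11.324 t 23.14 tcp [0.6844 0.1761 0.1467] F [7.5 1.1 3. ] w 0.0248 g 41.2
phi 12.200 t 23.89 tcp [0.6503 0.2049 0.1465] F [-0.1  1.   5.9] w 0.0251 g 41.5
12.2
 t 25.12 tcp [0.6509 0.2045 0.26  ] F [ 0.3 -0.5 -0.4] w 0.0854 g 0.0
 t 27.08 tcp [ 0.4006 -0.2495  0.3598] F [ 0.1 -0.6 -0.8] w 0.0856 g 0.0
```

View pics/tw2.png

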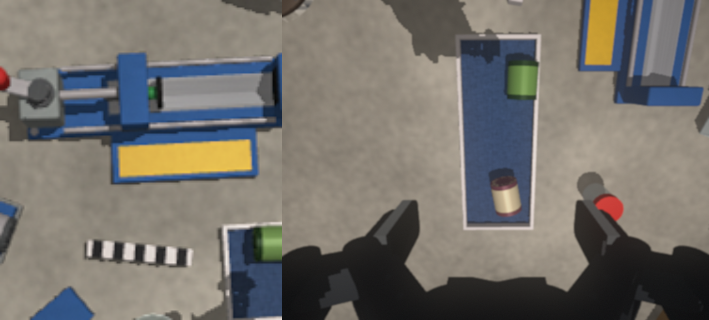

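```bash
cat >> h.py <<'E'
def core_pose(im,c,lo,hi,near,z=.028):
    """hull of the coloured pieces near a world point -> centre, size, yaw"""
    ks=[k for k in blobs(im,lo,hi,15) if np.linalg.norm(cast(k[:,0].mean(0),z,c)[0,:2]-near)<.06]
    return rect(cv2.convexHull(np.vstack(ks)),z,c)
GREEN=((36,60,30),(80,255,255)); IVORY=((0,20,60),(34,255,255))
E
python3 - <<'E'
from h import *
import pickle
c=pickle.load(open("w5.pkl","rb")); im=cv2.imread("pics/w5.png")[...,::-1].copy()
g0=cast([[ (522-282)*1.2,78*1.2]],.028,c)[0,:2]; i0=cast([[(505-282)*1.2,196*1.2]],.028,c)[0,:2]; print(g0,i0)
print(core_pose(im,c,*GREEN,g0)); print(core_pose(im,c,*IVORY,i0))
E
```

```text
[ 0.43740425 -0.16885163] [ 0.423536   -0.38394257]
(array([ 0.43755875, -0.17153667]), (0.06167308807373047, 0.04865862655639648), np.float64(1.6039614167025207))Traceback (most recent call last):
  File "<stdin>", line 5, in <module>
  File "h.py", line 45, in core_pose
    return rect(cv2.convexHull(np.vstack(ks)),z,c)
                               ~~~~~~~~~^^^^
    return _nx.concatenate(arrs, 0, dtype=dtype, casting=casting)
           ~~~~~~~~~~~~~~~^^^^^^^^^^^^^^^^^^^^^^^^^^^^^^^^^^^^^^^
ValueError: need at least one array to concatenate
```

Run:
```python
from h import *
p=[.4372,-.1712]; y=1.604
move_ptp([*p,.15],[np.pi,0,y]); lower(*p,[.08,.055,.045,.040],fz=4,vel=.1)
close(50); st("closed")
movel([*p,.10],vel=.1); s=st("lift"); movel([*p,.2],vel=.2)
s=st("up")
if s["gripper_width"]>.04:
    move_ptp(V(0,-.113,.2),[np.pi,0,YV]); st("over")
    movel(V(0,-.113,.12),vel=.15); im,c=shot("wrist","w6"); st()
```

```text
0.08 t 28.89 tcp [ 0.4378 -0.1716  0.0806] F [ 0.5  0.3 -0.6] w 0.0854 g 0.0
0.055 t 29.29 tcp [ 0.4371 -0.1711  0.055 ] F [ 0.1 -0.5  0.1] w 0.0853 g 0.0
0.045 t 29.54 tcp [ 0.437  -0.1711  0.045 ] F [ 0.5 -0.1  0.1] w 0.0855 g 0.0
0.04 t 29.79 tcp [ 0.437  -0.1711  0.0399] F [0.1 0.9 1.5] w 0.0855 g 0.0
closed t 30.23 tcp [ 0.4377 -0.1714  0.0406] F [-0.7  0.5  4.9] w 0.0482 g 51.3
lift t 30.98 tcp [ 0.4366 -0.1709  0.0995] F [-0.7 -0.6 -1.4] w 0.0482 g 51.6
up t 31.62 tcp [ 0.4363 -0.1708  0.1988] F [ 0.3 -1.2 -1.2] w 0.0481 g 51.7
over t 32.51 tcp [ 0.6507 -0.1305  0.198 ] F [ 0.1  0.  -0.6] w 0.0479 g 51.7
 t 33.24 tcp [ 0.6536 -0.1312  0.1216] F [ 0.1 -0.7 -0.7] w 0.0483 g 51.7
```

View pics/w6.png

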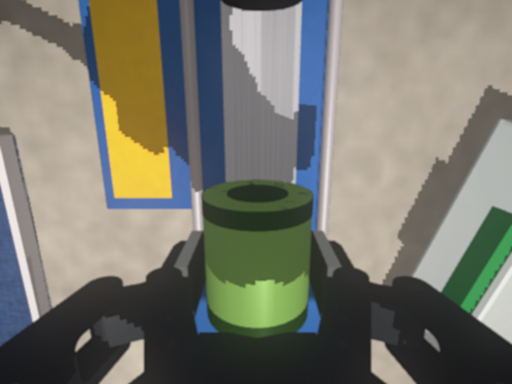

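Held straight and above the V (V spans about columns 222-300 at the far end). Lower it, then fetch the ivory one.

Run:
```python
from h import *
x,y,_=V(0,-.113,0)
lower(x,y,[.085,.075,.071,.069,.0675,.066,.0645])
ungrasp(); st("open"); movel([x,y,.11],vel=.1); movel([x,y,.2],vel=.25)
move_ptp([.42,-.33,.25],[np.pi,0,YV]); im,c=shot("wrist","w7"); st()
import pickle; pickle.dump(c,open("w7.pkl","wb"))
```

```text
0.085 t 34.09 tcp [ 0.6529 -0.1306  0.0851] F [-0.  -0.2 -0.4] w 0.0483 g 51.7
0.075 t 34.44 tcp [ 0.652  -0.1304  0.0743] F [-0.3  0.3 -1.2] w 0.0483 g 51.7
0.071 t 34.69 tcp [ 0.6526 -0.1306  0.0708] F [-0.4 -0.6 -0.7] w 0.0484 g 51.6
0.069 t 34.94 tcp [ 0.6536 -0.1307  0.0696] F [ 1.1 -0.5  0.3] w 0.0482 g 51.6
0.0675 t 35.19 tcp [ 0.6543 -0.1308  0.0688] F [3.  1.  3.6] w 0.0483 g 52.2
open t 35.65 tcp [ 0.652  -0.1305  0.0669] F [0.2 0.7 0.4] w 0.0852 g 0.0
 t 37.97 tcp [ 0.4208 -0.3293  0.2495] F [ 0.1  0.1 -0. ] w 0.0852 g 0.0
```

View pics/w7.png

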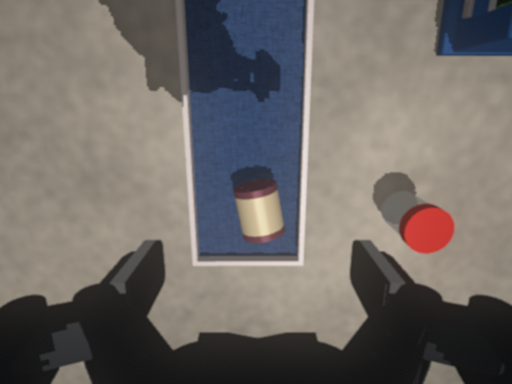

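Run:
```python
from h import *
import pickle
c=pickle.load(open("w7.pkl","rb"))
P=cast([[254.5,182],[265,240]],.035,c)[:,:2]; d=P[0]-P[1]; y=np.arctan2(d[1],d[0]); p=P.mean(0); print(P,np.linalg.norm(d),y,p)
move_ptp([*p,.15],[np.pi,0,y]); lower(*p,[.08,.055,.045,.040],fz=4,vel=.1)
close(50); st("closed")
movel([*p,.10],vel=.1); s=st("lift"); movel([*p,.2],vel=.2)
s=st("up")
if s["gripper_width"]>.04:
    move_ptp(V(0,-.045,.2),[np.pi,0,YV]); st("over")
    movel(V(0,-.045,.13),vel=.15); im,c=shot("wrist","w8"); st()
```

```text
[[ 0.41723718 -0.348271  ]
 [ 0.43355162 -0.41801287]] 0.07162463590391478 1.8005903827790029 [ 0.4253944  -0.38314194]
0.08 t 39.34 tcp [ 0.4259 -0.3836  0.0806] F [ 0.3 -0.3  0.1] w 0.0852 g 0.0
0.055 t 39.74 tcp [ 0.425  -0.3828  0.0546] F [-0.1 -0.5 -0.1] w 0.0852 g 0.0
0.045 t 39.99 tcp [ 0.425  -0.3828  0.0446] F [ 0.4  0.3 -0.3] w 0.0854 g 0.0
0.04 t 40.24 tcp [ 0.4252 -0.383   0.0398] F [ 0.2 -0.1 -0. ] w 0.0855 g 0.0
closed t 40.67 tcp [ 0.4257 -0.3835  0.0406] F [-0.6 -0.3  3.3] w 0.0478 g 51.8
lift t 41.42 tcp [ 0.425  -0.3828  0.0996] F [-0.4 -0.5 -1.7] w 0.048 g 51.7
up t 42.08 tcp [ 0.4247 -0.3824  0.1987] F [-0.6 -0.5 -2.4] w 0.0484 g 51.7
over t 43.52 tcp [ 0.6481 -0.0638  0.1994] F [ 0.2 -0.2 -1. ] w 0.0483 g 51.7
 t 44.19 tcp [ 0.6497 -0.0633  0.1313] F [ 0.1  0.3 -0.6] w 0.048 g 51.7
```

View pics/w8.png

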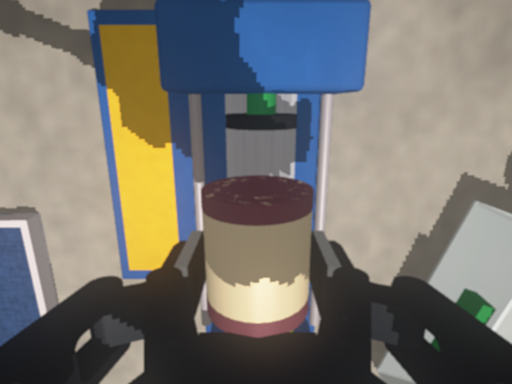

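Run:
```python
from h import *
x,y,_=V(0,-.040,0)
lower(x,y,[.10,.085,.075,.071,.069,.0675,.066,.0645])
ungrasp(); st("open"); movel([x,y,.11],vel=.1); movel([x,y,.22],vel=.25)
move_ptp(V(-.08,-.16,.3),[np.pi,0,YV]); 
im,c=shot("wrist","w9"); st()
move_ptp([.40,-.2,.35],[np.pi,0,YV]); shot("top","t4")
a=cv2.imread("pics/t4.png"); b=cv2.imread("pics/w9.png")
cv2.imwrite("pics/tw3.png",np.hstack([cv2.resize(a[110:260,140:350],(420,300)),cv2.resize(b,(380,300))]))
```

```text
0.1 t 44.95 tcp [ 0.6485 -0.0577  0.0999] F [ 0.4 -0.2 -1.3] w 0.0484 g 51.7
0.085 t 45.4 tcp [ 0.6479 -0.0577  0.0843] F [ 1.   0.2 -1.7] w 0.0481 g 51.7
0.075 t 45.75 tcp [ 0.6479 -0.0576  0.0743] F [-0.6  0.2 -1.3] w 0.0484 g 51.7
0.071 t 46.0 tcp [ 0.6485 -0.0577  0.0709] F [ 0.6  0.4 -1.7] w 0.0481 g 51.8
0.069 t 46.25 tcp [ 0.6494 -0.0578  0.0696] F [ 2.3  0.3 -0.1] w 0.0483 g 51.8
0.0675 t 46.5 tcp [ 0.6501 -0.0578  0.0688] F [ 3.3 -0.   4.3] w 0.0482 g 52.3
open t 46.96 tcp [ 0.6477 -0.0577  0.0669] F [ 0.2 -0.5 -0.1] w 0.0852 g 0.0
 t 48.88 tcp [ 0.5751 -0.1807  0.2977] F [ 0.5  1.1 -0.1] w 0.0853 g 0.0
```

View pics/tw3.png

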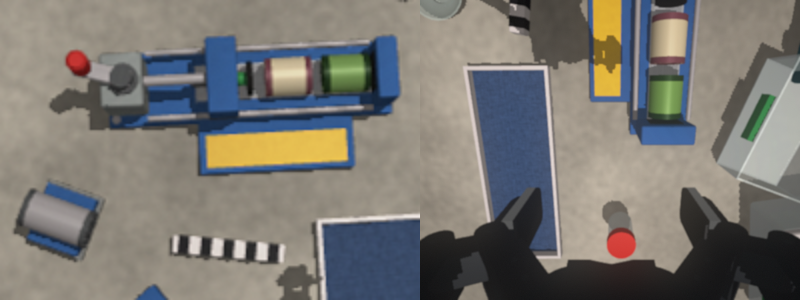

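Run:
```python
from h import *
move_ptp(kpos(12.2,.24),[np.pi,0,YV]); movel(kpos(12.2,.146),vel=.12); st(); close(40); st("closed")
p=crank(12.2,3.4,every=5,vel=.15); 
if p==3.4: p=crank(3.4,2.75,step=.2,vel=.08,every=1)
ungrasp(); movel(kpos(p,.25),vel=.25)
move_ptp(V(0,-.155,.26),[np.pi,0,YV]); im,c=shot("wrist","w10"); s=st()
import pickle; pickle.dump(c,open("w10.pkl","wb"))
```

```text
t 52.39 tcp [0.652  0.2047 0.147 ] F [-0.6  0.   1.4] w 0.0853 g 0.0
closed t 52.97 tcp [0.6511 0.2046 0.1466] F [-3.   0.2  3.4] w 0.0246 g 39.2
phi 10.733 t 54.22 tcp [0.6875 0.1456 0.1467] F [ 6.2 -0.7 -0.1] w 0.0251 g 40.0
phi 9.267 t 55.47 tcp [0.6304 0.1069 0.1465] F [-0.4 -4.3  6. ] w 0.0252 g 41.5
phi 7.800 t 56.72 tcp [0.5886 0.1573 0.1465] F [7.  1.9 0.6] w 0.0252 g 41.1
phi 6.333 t 57.97 tcp [0.631  0.2056 0.1465] F [ 1.3 -2.   6.8] w 0.025 g 41.8
phi 4.867 t 59.22 tcp [0.687  0.1683 0.1466] F [6.1 3.  2.5] w 0.0252 g 41.4
phi 3.400 t 60.47 tcp [0.6517 0.1078 0.1465] F [ 1.7 -3.5  5.6] w 0.0247 g 41.6
phi 3.237 t 60.72 tcp [0.6442 0.1064 0.1465] F [ 2.5 -2.7  5.2] w 0.0249 g 41.8
phi 3.075 t 60.97 tcp [0.6361 0.1062 0.1465] F [ 2.1 -2.3  5.3] w 0.0249 g 41.8
phi 2.913 t 61.22 tcp [0.628  0.1073 0.1465] F [ 2.9 -2.4  5.7] w 0.0247 g 41.8
phi 2.750 t 61.47 tcp [0.6202 0.1096 0.1465] F [ 2.9 -1.8  5.8] w 0.0252 g 41.8
 t 63.8 tcp [ 0.655  -0.1707  0.2594] F [-0.2 -0.5  0.3] w 0.0853 g 0.0
```

View pics/w10.png

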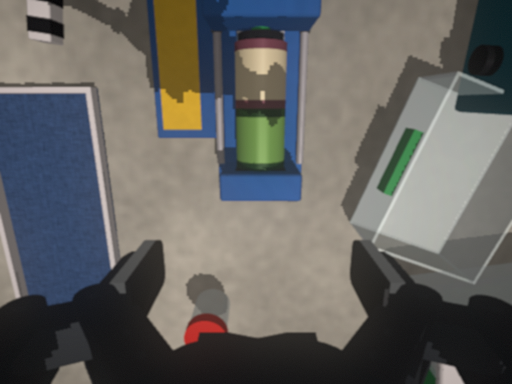

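Run:
```python
from h import *
move_ptp(V(0,-.082,.19),[np.pi,0,YV]); im,c=shot("wrist","w11"); s=st()
import pickle; pickle.dump(c,open("w11.pkl","wb"))
cv2.imwrite("pics/w11c.png",cv2.resize(im[0:260,130:390,::-1],None,fx=2.2,fy=2.2,interpolation=cv2.INTER_CUBIC))
```

```text
t 64.33 tcp [ 0.6517 -0.0988  0.1907] F [ 0.8 -0.1  0.4] w 0.085 g 0.0
```

View pics/w11c.png

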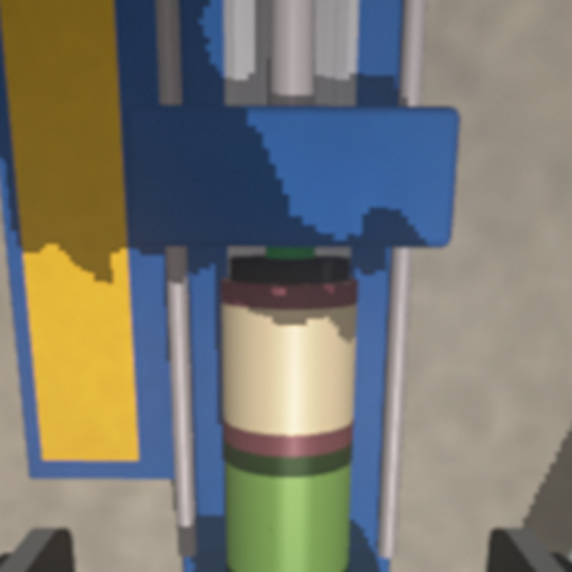

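Run:
```python
from h import *
import pickle
c=pickle.load(open("w11.pkl","rb"))
def vy(u,v,z): d=cast([[130+u/2.2,v/2.2]],z,c)[0,:2]-O; return round(float(d@[-np.sin(S),np.cos(S)]),4)
print("jaw front",vy(290,245,.098),"pad back",vy(290,257.5,.0774),"plunger-end z.062",vy(290,257.5,.062),"core far end",vy(290,281,.0804),"joint ivory/green",vy(290,450,.0804))
# start view w2-like reference: w1 jaw front & pad
```

```text
jaw front -0.0181 pad back -0.0228 plunger-end z.062 -0.0235 core far end -0.0303 joint ivory/green -0.0897
```

```bash
cat >> h.py <<'E'
def bar(im,c,box,z=.024):
    g=cv2.cvtColor(im,cv2.COLOR_RGB2HSV); r=np.zeros(im.shape[:2],np.uint8); u0,u1,v0,v1=box; r[v0:v1,u0:u1]=1
    m=(((g[...,2]>190)|(g[...,2]<60))&(g[...,1]<90)&(r>0)).astype(np.uint8); m=cv2.morphologyEx(m,cv2.MORPH_CLOSE,np.ones((5,5)))
    return rect(max(cv2.findContours(m,0,1)[0],key=cv2.contourArea),z,c)
E
python3 - <<'E'
from h import *
movel(V(0,-.082,.28),vel=.25)
move_ptp([.42,-.05,.28],[np.pi,0,1.485]); im,c=shot("wrist","w12"); st()
t=cv2.imread("pics/t4.png")[...,::-1].copy(); print(bar(t,camera_model("top"),(220,290,222,248)))
g=cv2.cvtColor(im,cv2.COLOR_RGB2HSV)
q=[proj([.4226+s*.075*np.cos(1.485),.0203+s*.075*np.sin(1.485),.024],c).round() for s in(-1,0,1)]; print(q)
import pickle; pickle.dump(c,open("w12.pkl","wb"))
E
```

```text
t 65.83 tcp [ 0.4214 -0.0504  0.2803] F [-0.2 -0.2 -0.1] w 0.0856 g 0.0
(array([0.4227973 , 0.02022899]), (0.1472227325439453, 0.023291284561157227), np.float64(1.487405429371518))
[array([254., 162.]), array([254.,  99.]), array([254.,  28.])]
```

View pics/w12.png

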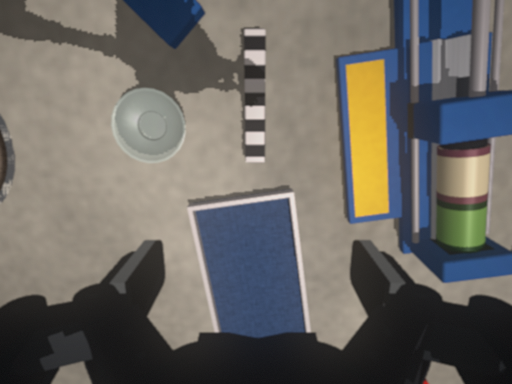

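Run:
```python
from h import *
p=[.4227,.0203]; y=1.487
move_ptp([*p,.12],[np.pi,0,y]); lower(*p,[.06,.035,.028],fz=4,vel=.1)
close(50); st("closed"); movel([*p,.1],vel=.1); movel([*p,.16],vel=.2); s=st("up")
if s["gripper_width"]>.018:
    q=np.array([.5586,-.0436])+np.array([np.cos(S),np.sin(S)])*-.020
    move_ptp([*q,.16],[np.pi,0,YV]); lower(*q,[.08,.055,.047,.044,.042,.040,.038],fz=3,vel=.06)
    st(); ungrasp(); st("open"); movel([*q,.12],vel=.1); movel([q[0]-.03,q[1]-.09,.26],vel=.25)
    im,c=shot("wrist","w13"); st()
    import pickle; pickle.dump(c,open("w13.pkl","wb"))
```

```text
0.06 t 67.31 tcp [0.4236 0.0201 0.0607] F [-0.   0.1  0.4] w 0.0849 g 0.0
0.035 t 67.71 tcp [0.4226 0.0203 0.0351] F [ 0.7  0.1 -0.3] w 0.0852 g 0.0
0.028 t 67.96 tcp [0.4227 0.0203 0.0281] F [-0.9 -0.  -0.1] w 0.0853 g 0.0
closed t 68.55 tcp [0.4234 0.0203 0.0284] F [0.  0.4 3.5] w 0.0225 g 49.7
up t 69.87 tcp [0.4224 0.0203 0.1595] F [ 0.5  0.2 -1.7] w 0.0226 g 49.2
0.08 t 71.94 tcp [ 0.5391 -0.0449  0.0805] F [ 1.2 -0.  -0.6] w 0.0228 g 49.2
0.055 t 72.51 tcp [ 0.5382 -0.0447  0.0544] F [-0.1 -0.2 -0.2] w 0.0229 g 49.2
0.047 t 72.79 tcp [ 0.5382 -0.0447  0.0465] F [ 0.   1.  -1.6] w 0.0224 g 49.2
0.044 t 73.04 tcp [ 0.5385 -0.0447  0.0439] F [ 0.7  1.  -0.8] w 0.0227 g 49.2
0.042 t 73.29 tcp [ 0.5392 -0.0449  0.0424] F [-0.   0.4  1. ] w 0.0227 g 49.4
0.04 t 73.54 tcp [ 0.5393 -0.0449  0.0424] F [-5.5 -0.3 14.9] w 0.0226 g 51.2
 t 73.54 tcp [ 0.5393 -0.0449  0.0424] F [-5.5 -0.3 14.9] w 0.0226 g 51.2
open t 74.17 tcp [ 0.5256 -0.0433  0.0348] F [-17.4  -0.8   1.2] w 0.0852 g 0.0
 t 76.0 tcp [ 0.5075 -0.1337  0.2579] F [-0.4 -0.1 -0.1] w 0.0853 g 0.0
```

View pics/w13.png

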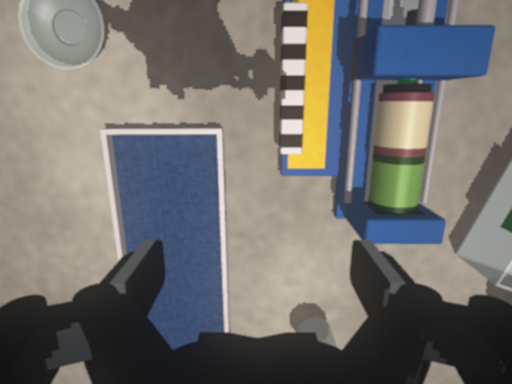

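Run:
```python
from h import *
import pickle
c=pickle.load(open("w13.pkl","rb"))
e=np.array([np.cos(S),np.sin(S)]); n=np.array([-np.sin(S),np.cos(S)]); Q=np.array([.5586,-.0436])
for uv in([283,10],[306,10],[282,148],[302,148],[291,154]): d=cast([uv],.038,c)[0,:2]-Q; print(uv,d@e,d@n)
close(20); w=lambda x,z:[*(Q+e*x),z]
move_ptp(w(-.07,.16),[np.pi,0,YV]); movel(w(-.07,.044),vel=.12); st("down")
for x in(-.05,-.04,-.034,-.028):
    movel(w(x,.044),vel=.05); s=st(x)
    if np.linalg.norm(s["ft_force"])>12: print("STOP"); break
movel(w(-.06,.044),vel=.1); movel(w(-.07,.16),vel=.25); movel([Q[0]-.02,Q[1]-.09,.26],vel=.25)
im,c=shot("wrist","w14"); pickle.dump(c,open("w14.pkl","wb")); st()
move_ptp([.3,-.4,.35],[np.pi,0,YV]); shot("top","t5"); st()
a=cv2.imread("pics/t5.png"); b=cv2.imread("pics/w14.png")
cv2.imwrite("pics/tw4.png",np.hstack([cv2.resize(a[110:260,140:350],(420,300)),cv2.resize(b,(380,300))]))
```

```text
[283, 10] -0.03245252479625052 0.06763379703719707
[306, 10] -0.009782192772092123 0.06761181347225045
[282, 148] -0.030555076373982262 -0.06862189890083062
[302, 148] -0.008483423040268272 -0.06862373170673436
[291, 154] -0.020429033642720754 -0.07528990863376149
down t 78.48 tcp [ 0.4896 -0.0479  0.0448] F [-0.3 -0.5  0.1] w -0.0001 g 0.0
-0.05 t 79.03 tcp [ 0.5089 -0.0464  0.044 ] F [0.7 0.3 0.4] w -0.0002 g 0.0
-0.04 t 79.38 tcp [ 0.519  -0.0459  0.044 ] F [-1.1  0.8  0.4] w -0.0002 g 0.0
-0.034 t 79.65 tcp [ 0.5251 -0.0456  0.044 ] F [-0.5 -0.8 -0.4] w 0.0001 g 0.2
-0.028 t 79.92 tcp [ 0.5313 -0.0452  0.0441] F [-0.4  0.6  0.5] w 0.0005 g 0.2
 t 81.77 tcp [ 0.5366 -0.1324  0.257 ] F [-0.4  0.  -0.3] w 0.0 g 0.0
 t 83.2 tcp [ 0.3007 -0.3992  0.3494] F [-0.5 -0.2  0.2] w 0.0 g 0.0
```

View pics/tw4.png

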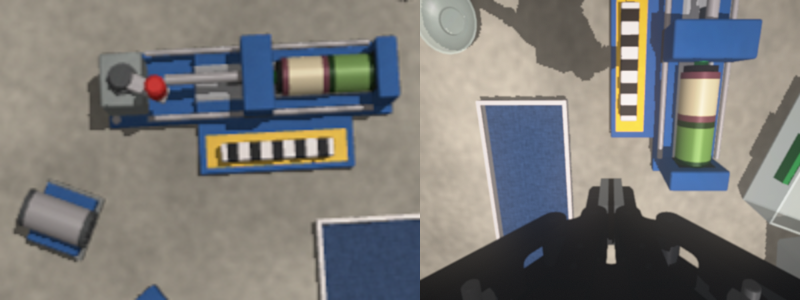

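Run:
```python
from h import *
t=cv2.imread("pics/t5.png")[...,::-1].copy(); c=camera_model("top")
p,s,a=bar(t,c,(243,313,174,195),.038); d=p-[.5586,-.0436]
print(s,a-np.pi/2-S,d@[np.cos(S),np.sin(S)],d@[-np.sin(S),np.cos(S)])
g=cv2.cvtColor(t,cv2.COLOR_RGB2HSV); r=np.zeros(t.shape[:2],np.uint8); r[195:245,145:195]=1
m=((g[...,1]<22)&(g[...,2]>70)&(r>0)).astype(np.uint8); m=cv2.morphologyEx(m,cv2.MORPH_OPEN,np.ones((5,5)))
k=max(cv2.findContours(m,0,1)[0],key=cv2.contourArea); print("roller",rect(k,.0554,c),"cradle .4595 .2399 1.232")
for b in blobs(t,(105,130,50),(120,255,255),20):
    q=rect(b,.036,c)
    if np.linalg.norm(q[0]-[.46,.24])<.06: print(q)
```

```text
(0.14667803955078124, 0.024626258850097657) -0.0030715826313835806 -0.004440206620120527 -0.0002007043881043354
roller (array([0.46200763, 0.24551375]), (0.08536949157714843, 0.049317211151123044), np.float64(1.2412780787972122)) cradle .4595 .2399 1.232
(array([0.48995377, 0.22958551]), (0.06885283660888672, 0.012865068435668946), np.float64(1.2282431036837649))
(array([0.42847574, 0.25201779]), (0.06954536437988282, 0.01098695182800293), np.float64(1.2295907963533996))
```

```bash
python3 -c "
from bench import *
print(hand_in())"
```

```text
the job is handed in; nothing more can be done
None
```

The job is handed in, but `hand_in()` returned no verdict, so this is from my last camera checks: the roller is seated in its cradle; the green and ivory cores (no amber one was present) are clamped against the stop with the pad in about 7 mm; the scale bar lies on the yellow strip about 4 mm off centre; and the bottle and pot were left alone.

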